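# Put the check weights away after the balance check

### The job

The balance check is done: take the stack of four steel check weights off the balance pan, one at a time from the top down, and put each in its own open wooden pot, the one whose round seat fits it, lying flat on the floor of the seat. Set the weights down without dropping them, do not lean on the balance, and leave the tube rack where it stands.

Things in the scene. Friction and masses are not known exactly. Their poses are not given: they have to be found in the camera images.
- weight_500_center (a point): Loose 500 g check weight, the largest of four: a plain flat stainless steel disc, 60 mm across and 22 mm high, axis upright. At the start it stands on the pan of the balance, roughly centred. The point is its centre, half-way up; z axis along the disc's axis.
- weight_200_center (a point): Loose 200 g check weight, the second largest of four: a plain flat stainless steel disc, 45 mm across and 16 mm high, axis upright. At the start it stands on the 500 g weight, roughly centred. The point is its centre, half-way up; z axis along the disc's axis.
- weight_100_center (a point): Loose 100 g check weight, the third largest of four: a plain flat stainless steel disc, 33 mm across and 14.5 mm high, axis upright. At the start it stands on the 200 g weight, roughly centred. The point is its centre, half-way up; z axis along the disc's axis.
- weight_50_center (a point): Loose 50 g check weight, the smallest of four: a plain flat stainless steel disc, 24 mm across and 14 mm high, axis upright. At the start it stands on the 100 g weight, roughly centred. The point is its centre, half-way up; z axis along the disc's axis.
- pot_500_seat (a point): Open pot of the 500 g weight, the largest of four: a low round base of turned wood fixed to the bench, 83 mm across and 14 mm high over the bench, with a dished seat 4 mm deep in its top: dark flat floor 67 mm across, side sloping out at 45 degrees to 75 mm at the rim. The point is the centre of the seat's floor, 10 mm over the bench; z up.
- pot_200_seat (a point): Open pot of the 200 g weight, the second largest of four: a low round base of turned wood fixed to the bench, 68 mm across and 14 mm high over the bench, with a dished seat 4 mm deep in its top: dark flat floor 52 mm across, side sloping out at 45 degrees to 60 mm at the rim. The point is the centre of the seat's floor, 10 mm over the bench; z up.
- pot_100_seat (a point): Open pot of the 100 g weight, the third largest of four: a low round base of turned wood fixed to the bench, 56 mm across and 14 mm high over the bench, with a dished seat 4 mm deep in its top: dark flat floor 40 mm across, side sloping out at 45 degrees to 48 mm at the rim. The point is the centre of the seat's floor, 10 mm over the bench; z up.
- pot_50_seat (a point): Open pot of the 50 g weight, the smallest of four: a low round base of turned wood fixed to the bench, 47 mm across and 14 mm high over the bench, with a dished seat 4 mm deep in its top: dark flat floor 31 mm across, side sloping out at 45 degrees to 39 mm at the rim. The point is the centre of the seat's floor, 10 mm over the bench; z up.
- balance: White top-pan balance, fixed, about 245 mm (x) by 165 mm (y) in plan, with a sloping display panel at its -x end, 150 mm from the origin. The origin is on the bench straight below the centre of the pan, a flat steel disc 132 mm across whose top is 72 mm over the bench; the housing under it is 58 mm high. The stack of weights stands within 26 mm of the pan's centre. The top of the stack is 138.5 mm over the bench.
- tube_rack: Loose steel test-tube rack with glass tubes, 50 mm (x) by 128 mm (y), 110 mm high over the tubes, beyond the pots. Origin at the centre of its underside. To be left alone. (The unlisted clutter: a small shut pot among the open ones, four wooden lids with knobs up to 24 mm high, a bottle, a cap and other equipment.)
There are look-alikes about, which are no part of the job. What is shaped like the part that bears weight_200_center but green is not meant.

How it is judged:
By the outcome, as a careful person would: the job done as asked, in the order asked, and still so for the second after the job is handed in, with the robot touching nothing.
It also fails if it takes over 109 s, if anything falls off the work surface, if the arm or the gripper's body presses on something with over 40 N, if the wrist force passes 120 N, or if a joint passes its speed limit or range.

### The arm

A 6-joint arm with a two-finger parallel gripper is mounted at the origin on the work surface. World frame = base frame: x ahead of the robot, y to its left, z up, the work surface at z = 0. Lengths are in m, angles in rad, forces in N, time in s.
With the tool pointing down it reaches from about 0.325 to 0.75 m from the base axis. Payload 7.6 kg.
Tool frame: the origin (TCP) lies at the very end of the fingers, on their centre line; the grasp point (between the pads) lies 19 mm behind it (env.hold_point_z is the distance from the TCP to the grasp point, in m); z points along the fingers, y is the direction in which the jaws open and shut (so a half turn about z gives the same grasp; the last joint's range is limited). The gripper opens to 85 mm and grips with 20 to 120 N. Pads are 22 mm wide; open, the fingers measure 114 mm over their backs; the gripper's body (76 mm by 85 mm) begins 54 mm behind the grasp point. The pads swing forward as they close: fully open they stand 13 mm farther back than shut.
Start: joints at [-1.176, 0.052, 1.401, -0, 1.689, -0.07], TCP at [0.235, -0.469, 0.231] pointing down, gripper open.
Joint ranges: [-2.9, 2.9], [-0.91, 2.17], [0.12, 2.37], [-1.06, 4.2], [0.26, 2.73], [-2.93, 2.93]. Speed limits (rad/s): [2.57, 2.57, 3.01, 3.14, 3.14, 3.14].

### API

Orientations are given as a rotation vector (axis times angle).
In Python, from workcell import env gives the robot as it stands. Calls block until the motion is done:
- env.goto(position, orientation): joint-space move of the TCP to a pose.
- env.move_l(position, frame=None, max_speed=0.15): straight line of the TCP; frame=None keeps the orientation; max_speed is the mean speed in m/s.
- env.set_joints(angles): joint-space move.
- env.let_go() and env.close_gripper(grasp_force=None): open the fingers fully, or close them until they stop; grasp_force is the grip in N (None keeps the last).
- env.sleep(seconds).
- env.solve_ik(position, orientation): joint angles nearest the present ones, or None.
- env.state(): the state.
- env.camera(name): name is "side" or "top" or "wrist"; returns (picture, depth): 420x560x3 uint8, red, green, blue; 420x560 float32, m along the optical axis (not along the pixel's ray), 0 where there is no reading.
- env.get_calibration(name): a dict with "fx", "fy", "cx", "cy" (pixels), "cam_to_world" (4x4, takes a point from camera to world coordinates); the wrist camera has in their place "mount" (4x4, takes a point from camera to tool coordinates, whose origin is the TCP and whose axes are the flange's). Camera axes: x right, y up, looking along -z (the intrinsics and any distortion apply to the point x, -y, -z); pixel columns grow to the right and rows downward; lengths in m; the calibration is good to about 2 mm. A picture is of the moment at which its call begins: read the wrist's pose just before it. get_calibration takes no time and is no camera call.
A pose or a line that the arm cannot do raises env.IKError and nothing moves.
- env.job_done(): hands the job in, once; it reports no verdict.
The state is a dict: "t": time; "qpos": joint angles; "joint_vel": joint speeds; "tau": joint torques, N m; "ee_pos": TCP position; "ee_rot": TCP orientation; "contact_force": force on the tool from outside, world axes, zero at the start; "moment": the same for the moment, N m; "finger_gap": opening from 0.0 (shut) to 1.0 (fully open).
Only numpy, scipy, OpenCV 4.12 (cv2) and the standard library are available. Lean on these libraries where they do the work, as an engineer would, in place of code of your own. Each camera call takes 0.05 s, during which the arm holds its last target.

## Working session

There is one attempt and no reset: what is moved stays moved. The work goes in short steps, each a Python script; the robot and the scene stay as the last script left them, time stands still between calls to the robot, and variables do not carry over. Pictures are saved under pics/ and viewed, and the job is handed in when it is done.

```bash
ls; mkdir -p pics; python3 - <<'E'
from workcell import env
import cv2, numpy as np
print(env.state()); print(env.hold_point_z)
for n in ["side","top","wrist"]:
    p,d=env.camera(n); cv2.imwrite(f"pics/a_{n}.png",p[:,:,::-1]); np.save(f"pics/a_{n}.npy",d); print(n,env.get_calibration(n),(d>0).mean())
E
```

```text
pics
{'t': 0.0, 'qpos': array([-1.17628779e+00,  5.28548210e-02,  1.40170762e+00,  1.32560686e-05,
        1.68859846e+00, -7.03412205e-02]), 'joint_vel': array([ 0.00053858, -0.0005087 ,  0.0001481 ,  0.00261212, -0.00052777,
        0.00150974]), 'tau': array([ 1.46726012e-03, -3.81665182e+01, -3.60184300e+01,  8.70517482e-06,
        6.14491815e-03, -5.98121126e-07]), 'ee_pos': array([ 0.23524285, -0.4690178 ,  0.23047161]), 'ee_rot': array([-3.05560875e+00, -7.23273152e-01,  3.76934300e-04]), 'contact_force': array([ 0.24831304, -0.0826963 , -0.23070028]), 'moment': array([-0.04677014, -0.00923023, -0.00473585]), 'finger_gap': 0.9970507378479717}
0.0187
side {'fx': 445.9996988165931, 'fy': 445.9996988165931, 'cx': 277.44682796890663, 'cy': 211.63279217410198, 'cam_to_world': array([[-0.86679238,  0.38963658, -0.31121424,  0.29913573],
       [-0.49866572, -0.67959724,  0.53803354,  0.51003698],
       [-0.00186278,  0.62155525,  0.78336812,  0.84928694],
       [ 0.        ,  0.        ,  0.        ,  1.        ]])} 0.9959608843537415
top {'fx': 546.2805506717533, 'fy': 546.2805506717533, 'cx': 279.8012382328148, 'cy': 203.92391088703695, 'cam_to_world': array([[ 0.0064115 ,  0.99775485, -0.06666447,  0.50770151],
       [-0.99997805,  0.00628572, -0.00209642, -0.02006508],
       [-0.00167267,  0.06667644,  0.99777325,  1.46849544],
       [ 0.        ,  0.        ,  0.        ,  1.        ]])} 0.9961352040816327
wrist {'fx': 305.2660058123748, 'fy': 305.2660058123748, 'cx': 280.5078641180785, 'cy': 208.46513518957633, 'mount': array([[-6.23659517e-05,  9.55512131e-01,  2.94951798e-01,
         7.46732665e-02],
       [ 9.99999987e-01,  1.02579460e-04, -1.20867097e-04,
        -9.33846809e-06],
       [-1.45745974e-04,  2.94951787e-01, -9.55512126e-01,
        -1.42927245e-01],
       [ 0.00000000e+00,  0.00000000e+00,  0.00000000e+00,
         1.00000000e+00]])} 0.9960544217687075
```

View pics/a_top.png

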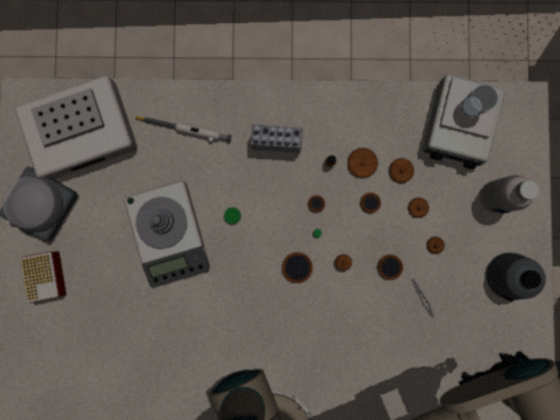

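View pics/a_side.png

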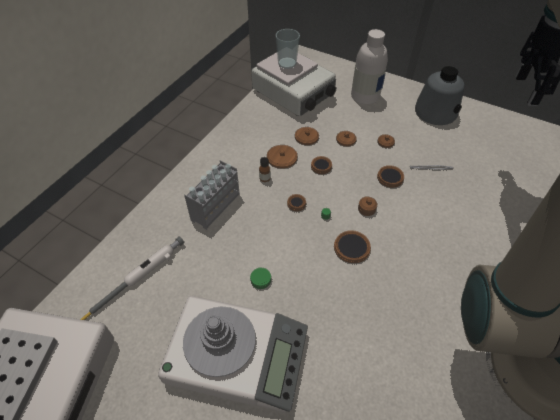

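View pics/a_wrist.png

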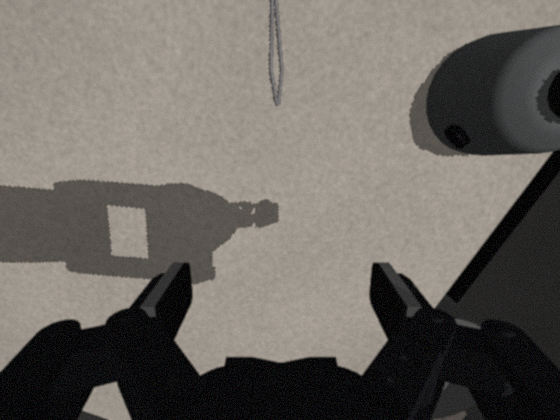

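```bash
cat > h.py <<'E'
import numpy as np, cv2
from workcell import env
def cam(name, st=None):
    c=env.get_calibration(name)
    if name=="wrist":
        T=np.eye(4); T[:3,:3]=cv2.Rodrigues(np.array(st["ee_rot"]))[0]; T[:3,3]=st["ee_pos"]
        M=T@c["mount"]
    else: M=c["cam_to_world"]
    return c,M
def ray(c,M,u,v):
    d=np.array([(u-c["cx"])/c["fx"],-(v-c["cy"])/c["fy"],-1.0])
    return M[:3,3],M[:3,:3]@d
def on_plane(c,M,u,v,z):
    o,d=ray(c,M,u,v); return o+d*(z-o[2])/d[2]
def by_depth(c,M,u,v,dep):
    o,d=ray(c,M,u,v); return o+d*dep
def proj(c,M,P):
    p=np.linalg.inv(M)@np.append(P,1); return c["cx"]+c["fx"]*p[0]/-p[2], c["cy"]-c["fy"]*p[1]/-p[2]
def tri(rays):
    A=0;b=0
    for o,d in rays:
        d=d/np.linalg.norm(d);Q=np.eye(3)-np.outer(d,d);A=A+Q;b=b+Q@o
    return np.linalg.solve(A,b)
E
python3 - <<'E'
from h import *
t=cv2.imread("pics/a_top.png");s=cv2.imread("pics/a_side.png")
cv2.imwrite("pics/b1.png",cv2.resize(t[140:300,100:260],None,fx=3.7,fy=3.7,interpolation=cv2.INTER_CUBIC))
cv2.imwrite("pics/b2.png",cv2.resize(t[140:290,270:460],None,fx=4,fy=4,interpolation=cv2.INTER_CUBIC))
cv2.imwrite("pics/b3.png",cv2.resize(s[110:290,240:440],None,fx=3.3,fy=3.3,interpolation=cv2.INTER_CUBIC))
cv2.imwrite("pics/b4.png",cv2.resize(s[290:400,160:310],None,fx=5,fy=5,interpolation=cv2.INTER_CUBIC))
d=np.load("pics/a_top.npy"); c,M=cam("top")
for n,u,v in [("stack",163,217),("p500",297,267),("p200",390,267),("p100",370,203),("p50",316,204),("shut",343,262),("green",232,215),("green2",317,233),("rack",276,137),("bench",340,320),("rotated?",331,161)]:
    print(n,np.round(by_depth(c,M,u,v,np.median(d[v-1:v+2,u-1:u+2])),4))
E
```

```text
stack [0.5635 0.2707 0.1223]
p500 [ 0.4375 -0.0638  0.0077]
p200 [ 0.4393 -0.3102  0.0118]
p100 [ 0.6091 -0.2583  0.0101]
p50 [ 0.6057 -0.114   0.0077]
shut [ 0.4527 -0.1827  0.0377]
green [0.5744 0.11   0.0162]
green2 [ 0.528  -0.1162  0.0173]
rack [ 0.7715 -0.0063  0.0861]
bench [ 0.2979 -0.1788  0.0006]
rotated? [ 0.7135 -0.1488  0.0657]
```

View pics/b1.png

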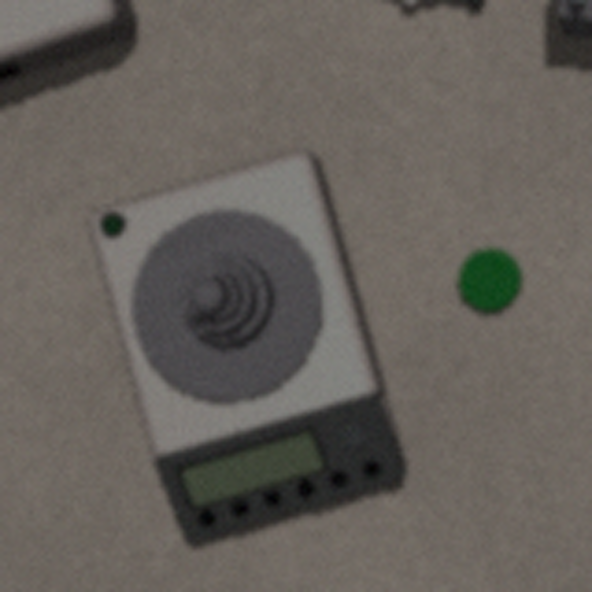

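View pics/b2.png

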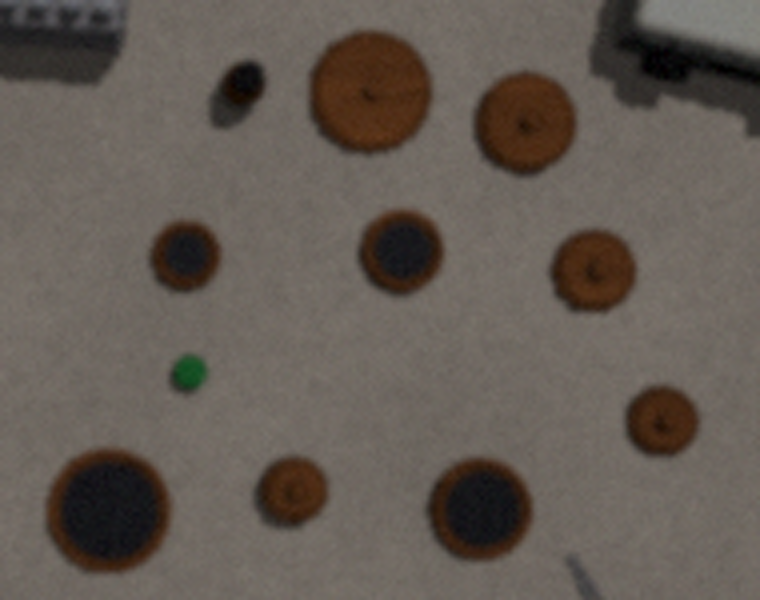

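View pics/b3.png

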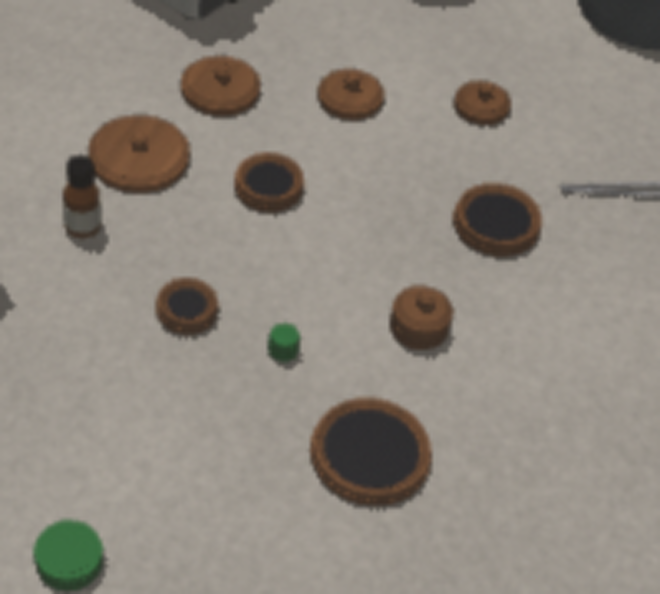

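View pics/b4.png

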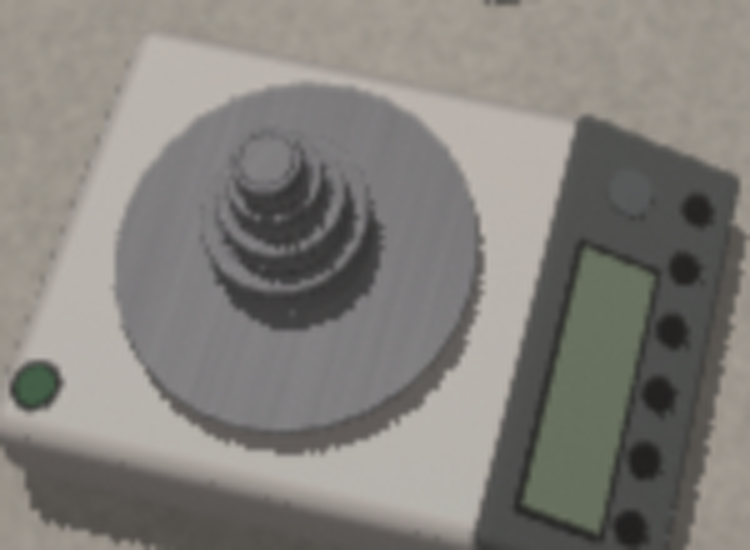

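```bash
python3 - <<'E'
from h import *
R=[np.pi,0,0]
def shot(n):
    st=env.state(); p,d=env.camera("wrist")
    cv2.imwrite(f"pics/{n}.png",p[:,:,::-1]); np.savez(f"pics/{n}.npz",d=d,pos=st["ee_pos"],rot=st["ee_rot"]); print(n,st["t"],st["ee_pos"],st["ee_rot"],np.round(st["qpos"],2),st["contact_force"])
env.goto([0.46,-0.26,0.26],R); env.sleep(.2); shot("w1")
env.goto([0.49,-0.12,0.26],R); env.sleep(.2); shot("w2")
env.goto([0.53,0.23,0.26],R); env.sleep(.2); shot("w3")
E
```

```text
w1 1.525 [ 0.45950165 -0.26083239  0.25986502] [-3.14158868e+00  2.12427814e-03  3.73184621e-04] [-0.59  0.06  1.34 -0.    1.75  0.99] [ 0.10166865  0.23871014 -0.73439537]
w2 2.4 [ 0.48982349 -0.12112076  0.25989266] [ 3.14152114e+00 -2.90184079e-03 -4.02249161e-04] [-0.32 -0.01  1.41 -0.    1.74  1.26] [0.20677643 0.14207023 0.49034189]
w3 3.975 [0.53034607 0.22897315 0.26016756] [-3.14157286e+00  2.57454436e-03 -4.63779416e-04] [ 0.34  0.2   1.19 -0.    1.76  1.92] [ 0.2507918  -0.2096677   0.42002383]
```

View pics/w1.png

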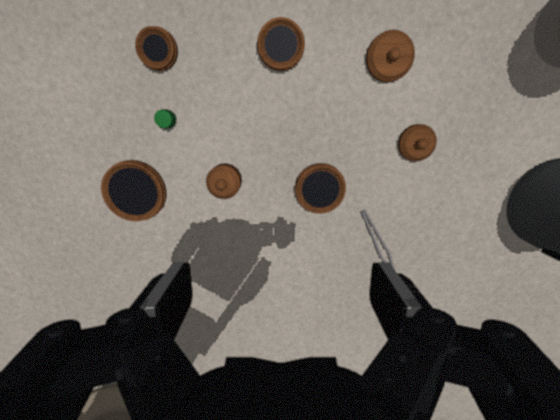

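View pics/w2.png

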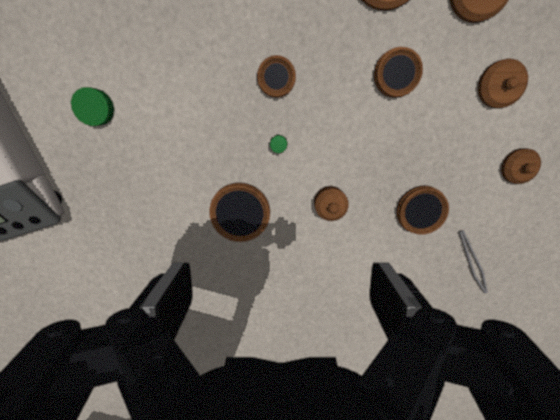

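View pics/w3.png

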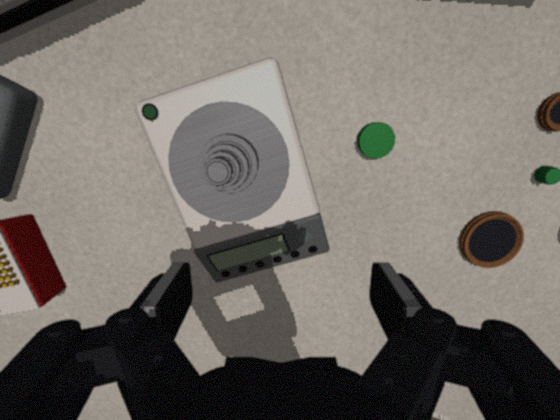

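```bash
cat >> h.py <<'E'
class ST(dict): pass
def load(n):
    z=np.load(f"pics/{n}.npz"); st={"ee_pos":z["pos"],"ee_rot":z["rot"]}
    return cv2.imread(f"pics/{n}.png"),z["d"],cam("wrist",st)
def darkblob(img,u,v,r=32):
    """dark grey blob seeded at u,v -> subpixel contour (via upsampling)"""
    k=6;x0,y0=max(0,u-r),max(0,v-r);c=img[y0:v+r,x0:u+r]
    c=cv2.GaussianBlur(c,(3,3),.6)
    c=cv2.resize(c,None,fx=k,fy=k,interpolation=cv2.INTER_CUBIC).astype(float)
    # red channel separates wood from dark floor
    red=c[:,:,2]; uu,vv=int((u-x0)*k),int((v-y0)*k)
    f=np.median(red[vv-12:vv+12,uu-12:uu+12])
    fb=np.median(c[vv-12:vv+12,uu-12:uu+12,2]-c[vv-12:vv+12,uu-12:uu+12,0])
    m=((c[:,:,2]-c[:,:,0])<fb+14)&(red<f+25)
    n,l=cv2.connectedComponents(m.astype(np.uint8))
    b=(l==l[vv,uu]).astype(np.uint8)
    cs,_=cv2.findContours(b,cv2.RETR_EXTERNAL,cv2.CHAIN_APPROX_NONE)
    p=max(cs,key=cv2.contourArea)[:,0,:].astype(float)
    return (p+.5)/k-.5+[x0,y0]
def fitcirc(P):
    x,y=P[:,0],P[:,1];A=np.c_[2*x,2*y,np.ones(len(x))];s=np.linalg.lstsq(A,x*x+y*y,rcond=None)[0]
    return s[0],s[1],np.sqrt(s[2]+s[0]**2+s[1]**2)
def seat(img,C,u,v,z=0.010):
    p=darkblob(img,u,v); P=np.array([on_plane(*C,a,b,z)[:2] for a,b in p]); 
    (eu,ev),_,_=cv2.fitEllipse(p.astype(np.float32))
    return fitcirc(P),(eu,ev)
E
python3 - <<'E'
from h import *
V={"top":(cv2.imread("pics/a_top.png"),cam("top")),"side":(cv2.imread("pics/a_side.png"),cam("side"))}
for n in("w1","w2","w3"):
    i,d,C=load(n);V[n]=(i,C)
S={"500":[("top",297,267),("side",353,246),("w1",134,190),("w2",240,213),("w3",492,240)],
"200":[("top",390,267),("side",391,176),("w1",320,188),("w2",423,209)],
"100":[("top",370,203),("side",321,164),("w1",281,43),("w2",399,72)],
"50":[("top",316,204),("side",297,202),("w1",157,47),("w2",276,76)]}
for k,l in S.items():
    rays=[]
    for n,u,v in l:
        c,e=seat(*V[n],u,v); print(k,n,np.round(np.array(c)*1000,1),np.round(e,1)); rays.append(ray(*V[n][1],*e))
    print("  tri",np.round(tri(rays),4), "top+side",np.round(tri(rays[:2]),4),"w",np.round(tri(rays[2:]),4))
E
```

```text
500 top [437.1 -63.6  30.4] [296.9 267.2]
500 side [437.3 -66.   31. ] [352.1 245.6]
500 w1 [436.9 -65.3  31.1] [132.5 190.9]
500 w2 [436.5 -65.3  31.2] [239.1 212.9]
500 w3 [436.7 -65.9  31. ] [492.2 240. ]
  tri [ 0.4373 -0.065   0.0103] top+side [ 0.4369 -0.0636  0.0126] w [ 0.4376 -0.0655  0.0105]
200 top [ 439.6 -311.2   23.1] [390.2 266.9]
200 side [ 440.3 -314.3   23.4] [390.5 175.3]
200 w1 [ 439.8 -313.5   23.6] [320.2 188.7]
200 w2 [ 439.7 -313.7   23.7] [423.  210.4]
  tri [ 0.4402 -0.3125  0.0112] top+side [ 0.4397 -0.3105  0.0135] w [ 0.4403 -0.3135  0.0106]
100 top [ 611.4 -259.5   16.9] [370.4 202.2]
100 side [ 612.7 -262.4   17.1] [321.2 163.9]
100 w1 [ 612.1 -261.3   18.1] [280.5  43.3]
100 w2 [ 612.  -261.5   18. ] [398.7  71.7]
  tri [ 0.6118 -0.2605  0.0119] top+side [ 0.6112 -0.2589  0.0137] w [ 0.6123 -0.2613  0.0105]
50 top [ 607.9 -114.3   12.8] [316.2 203.1]
50 side [ 608.6 -116.8   13. ] [296.2 201.5]
50 w1 [ 608.  -116.1   13.5] [155.   47.6]
50 w2 [ 608.  -116.2   13.5] [275.9  75.8]
  tri [ 0.608  -0.1157  0.0107] top+side [ 0.6075 -0.1142  0.0134] w [ 0.6081 -0.1162  0.0104]
```

```bash
python3 - <<'E'
from h import *
i,d,C=load("w3")
for r in (d[172,218],): print(by_depth(*C,218,172,r))
print(on_plane(*C,218,172,.1385))
c,M=cam("top");print("top",on_plane(c,M,156.2,219.7,.1385)); T=ray(c,M,156.2,219.7)
c,M=cam("side");print("side",on_plane(c,M,213.6,322.4,.1385));print(tri([T,ray(c,M,213.6,322.4)]))
R=[np.pi,0,0]
def shot(n):
    st=env.state(); p,d=env.camera("wrist")
    cv2.imwrite(f"pics/{n}.png",p[:,:,::-1]); np.savez(f"pics/{n}.npz",d=d,pos=st["ee_pos"],rot=st["ee_rot"]); print(n,st["t"],st["ee_pos"])
env.goto([0.54,0.26,0.24],R); env.sleep(.2); shot("w4")
env.goto([0.54,0.32,0.24],R); env.sleep(.2); shot("w5")
for n in("w4","w5"):
    i=cv2.imread(f"pics/{n}.png"); x=180 if n=="w4" else 230
    cv2.imwrite(f"pics/{n}c.png",cv2.resize(i[80:240,x:x+200],None,fx=4,fy=4,interpolation=cv2.INTER_CUBIC)[:600])
E
```

```text
[0.55717422 0.28304918 0.13979453]
[0.55693894 0.28331685 0.1385    ]
top [0.55614566 0.28360578 0.1385    ]
side [0.55580868 0.28419679 0.1385    ]
[0.55618993 0.28385365 0.13742891]
w4 4.5 [0.54024281 0.25942116 0.24106748]
w5 5.1 [0.5402904  0.31900384 0.24042508]
```

View pics/w4c.png

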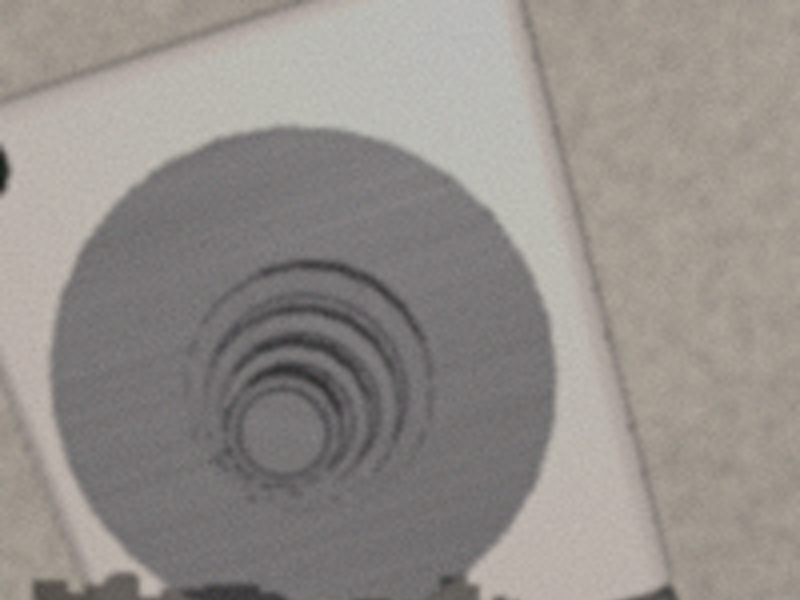

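View pics/w5c.png

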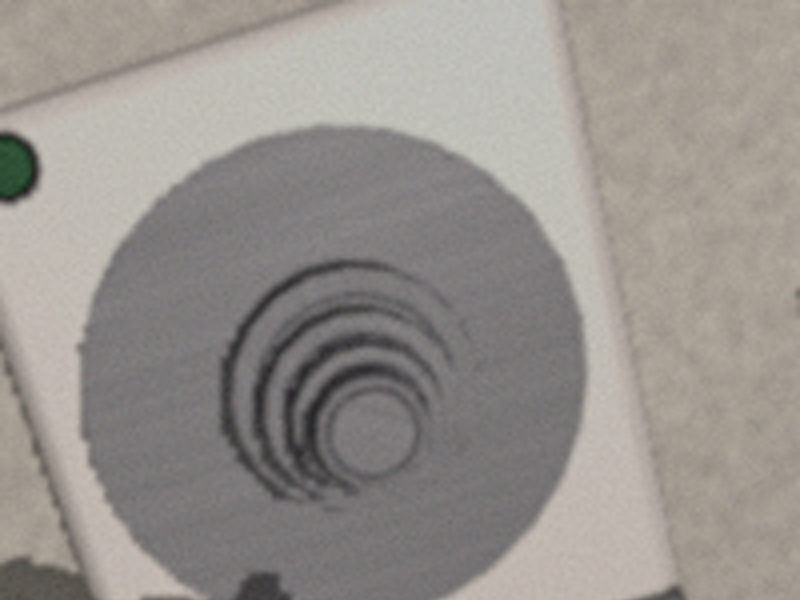

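```bash
cat >> h.py <<'E'
def zseg(d,C,zlo,zhi,box):
    c,M=C; v,u=np.mgrid[box[1]:box[3],box[0]:box[2]]; dd=d[v,u]
    dirs=np.stack([(u-c["cx"])/c["fx"],-(v-c["cy"])/c["fy"],-np.ones_like(u,float)],-1)
    P=M[:3,3]+(dirs@M[:3,:3].T)*dd[...,None]
    m=(P[...,2]>zlo)&(P[...,2]<zhi)&(dd>0)
    n,l,s,_=cv2.connectedComponentsWithStats(m.astype(np.uint8)); j=1+np.argmax(s[1:,4])
    k=l==j; (cu,cv_),r=cv2.minEnclosingCircle(np.c_[u[k],v[k]].astype(np.float32))
    return P[k],u[k],v[k]
E
python3 - <<'E'
from h import *
rays=[]
for n,(u,v) in {"w4":(250.4,187.6),"w5":(322.9,187.6)}.items():
    i,d,C=load(n)
    P,uu,vv=zseg(d,C,.132,.146,(int(u)-25,int(v)-25,int(u)+25,int(v)+25))
    print(n,"manual",np.round(on_plane(*C,u,v,.1385),4),"depth mean",np.round(P.mean(0),4),np.ptp(P[:,:2],axis=0),len(P),"px",uu.mean(),vv.mean(),np.std(P[:,2]))
    rays.append(ray(*C,u,v))
    # fingertip depths in tool frame
print(tri(rays))
P=by_depth
i,d,C=load("w4")
# finger pad tips
z=np.load("pics/w4.npz"); print(z["pos"])
for u,v in [(180,268),(185,275),(375,268),(380,275),(186,290),(378,290)]: print(u,v,np.round(by_depth(*C,u,v,d[v,u])-z["pos"],4))
E
```

```text
w4 manual [0.5574 0.284  0.1385] depth mean [0.5581 0.2836 0.1388] [0.02361293 0.02331899] 668 px 250.84580838323353 186.7574850299401 0.0010914215355087172
w5 manual [0.5574 0.2838 0.1385] depth mean [0.5581 0.2845 0.1388] [0.02362053 0.02318161] 672 px 322.22767857142856 186.80505952380952 0.0011615649201999418
[0.55752951 0.28391826 0.13908192]
[0.54024281 0.25942116 0.24106748]
180 268 [0.0103 0.0438 0.0226]
185 275 [0.006  0.0424 0.0212]
375 268 [ 0.0082 -0.043   0.0189]
380 275 [ 0.0089 -0.0429  0.0264]
186 290 [-0.0013  0.0425  0.0217]
378 290 [ 0.0011 -0.043   0.0257]
```

```bash
cat >> h.py <<'E'
RD=[np.pi,0,0]
def shot(n):
    st=env.state(); p,d=env.camera("wrist")
    cv2.imwrite(f"pics/{n}.png",p[:,:,::-1]); np.savez(f"pics/{n}.npz",d=d,pos=st["ee_pos"],rot=st["ee_rot"])
    print(n,round(st["t"],2),np.round(st["ee_pos"],4),"gap",round(st["finger_gap"],3))
def rep(s):
    st=env.state(); print(s,"t",round(st["t"],2),np.round(st["ee_pos"],4),"F",np.round(st["contact_force"],2),"gap",round(st["finger_gap"],3))
    return st
def fz(n=4):
    r=[]
    for _ in range(n): r.append(env.state()["contact_force"][2]); env.sleep(.03)
    return np.mean(r)
def pick(x,y,z,force):
    env.goto([x,y,z+.045],RD); rep("above")
    env.move_l([x,y,z],max_speed=.06); env.sleep(.15); rep("at")
    env.close_gripper(force); env.sleep(.1); rep("closed")
    env.move_l([x,y,z+.02],max_speed=.04); rep("lift1")
    env.move_l([x,y,z+.07],max_speed=.1); env.sleep(.1); rep("lifted")
def place(x,y,z,zmin):
    """z = TCP height at which the weight should touch"""
    env.goto([x,y,z+.06],RD); env.move_l([x,y,z+.012],max_speed=.08)
    env.move_l([x,y,z+.002],max_speed=.02); env.sleep(.25); b=fz(8); rep("hover"); zz=z+.002
    while zz>zmin:
        zz-=.0005; env.move_l([x,y,zz],max_speed=.02); env.sleep(.08); f=fz()-b
        if f>2: break
    print("contact f",round(f,2),"zz",round(zz,4)); rep("down")
def release(x,y,z):
    env.let_go(); env.sleep(.15); rep("open")
    p=env.state()["ee_pos"]
    env.move_l([x,y,z],max_speed=.12)
E
python3 - <<'E'
from h import *
env.let_go()
pick(.5577,.284,.1305,40); shot("g50")
E
```

```text
above t 5.77 [0.5574 0.2836 0.1749] F [-0.15 -1.    0.02] gap 1.0
at t 6.82 [0.558  0.2841 0.1311] F [ 0.43 -0.4  -0.2 ] gap 0.998
closed t 7.53 [0.5578 0.2841 0.1308] F [-0.02 -0.35  1.66] gap 0.25
lift1 t 8.18 [0.5577 0.284  0.1504] F [ 0.25  0.35 -0.64] gap 0.252
lifted t 8.93 [0.5573 0.2838 0.1992] F [ 0.13  0.12 -0.85] gap 0.25
g50 8.93 [0.5573 0.2838 0.1992] gap 0.25
```

View pics/g50.png

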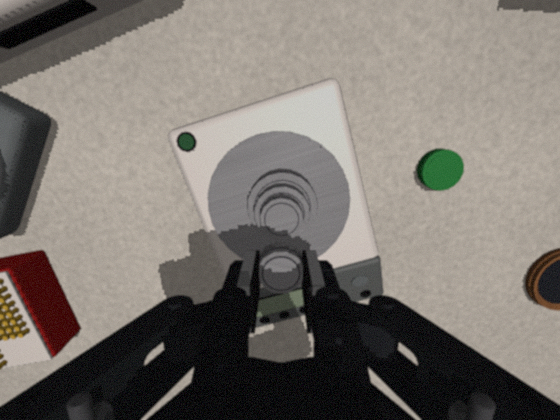

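```bash
cat >> h.py <<'E'
def held(n):
    i,d,C=load(n); p=np.load(f"pics/{n}.npz")["pos"]
    out=[]
    for (u,v) in [(281,265),(276,270),(281,270),(286,270),(281,275),(281,280)]: out.append(np.round((by_depth(*C,u,v,d[v,u])-p)*1000,1))
    print("held rel",*out)
def stacktop(n,z,guess):
    i,d,C=load(n); u,v=proj(*C,[*guess,z]); u,v=int(u),int(v)
    P,uu,vv=zseg(d,C,z-.006,z+.006,(u-40,v-40,u+40,v+40))
    print("stack top",np.round(P.mean(0),4),"size",np.round(np.ptp(P[:,:2],axis=0),4),"mid",np.round((P.max(0)+P.min(0))/2,4),len(P)); return P
E
python3 - <<'E'
from h import *
held("g50"); stacktop("g50",.1245,(.557,.283))
i=cv2.imread("pics/g50.png"); cv2.imwrite("pics/g50c.png",cv2.resize(i[180:310,210:350],None,fx=4.6,fy=4.6,interpolation=cv2.INTER_CUBIC))
i,d,C=load("g50"); P,uu,vv=zseg(d,C,.205,.216,(255,245,310,300)); p=np.load("pics/g50.npz")["pos"]
print(np.round(P.mean(0)-p,4),np.ptp(P[:,:2],axis=0),len(P))
E
```

```text
held rel [ 4.1 -0.5  8.1] [1.6 2.  8.5] [ 1.8 -0.5  8.9] [ 1.6 -3.   8.4] [-1.  -0.5  8.7] [-4.2 -0.5  8. ]
stack top [0.5579 0.2831 0.1249] size [0.033  0.0319] mid [0.5568 0.2831 0.1231] 1454
[ 0.0011 -0.0005  0.0086] [0.02476624 0.02642926] 1800
```

View pics/g50c.png

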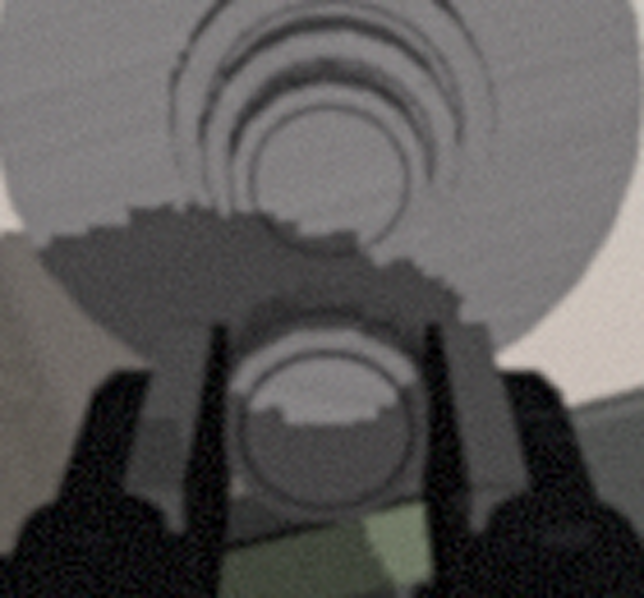

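```bash
python3 - <<'E'
from h import *
x,y=.6073,-.1158
place(x,y,.0158,.0143)
env.let_go(); env.sleep(.2); rep("open")
env.move_l([x,y,.10],max_speed=.12); 
env.goto([x-.05,y,.17],RD); env.sleep(.15); shot("q50")
i=cv2.imread("pics/q50.png"); u,v=proj(*load("q50")[2],[.608,-.116,.02]); u,v=int(u),int(v);print(u,v)
cv2.imwrite("pics/q50c.png",cv2.resize(i[max(0,v-50):v+50,u-60:u+60],None,fx=5,fy=5,interpolation=cv2.INTER_CUBIC))
P=stacktop("q50",.024,(.608,-.116))
E
```

```text
hover t 12.45 [ 0.6073 -0.1158  0.0178] F [-0.04  0.35 -1.25] gap 0.254
contact f 5.81 zz 0.0158
down t 14.32 [ 0.6074 -0.1158  0.0162] F [-2.49  0.63  5.03] gap 0.251
open t 15.16 [ 0.6073 -0.1158  0.0158] F [ 0.21 -1.    0.48] gap 0.999
q50 16.59 [ 0.5568 -0.1156  0.1679] gap 0.997
280 140
stack top [ 0.6075 -0.116   0.0244] size [0.0235 0.0242] mid [ 0.6074 -0.1162  0.0234] 550
```

View pics/q50c.png

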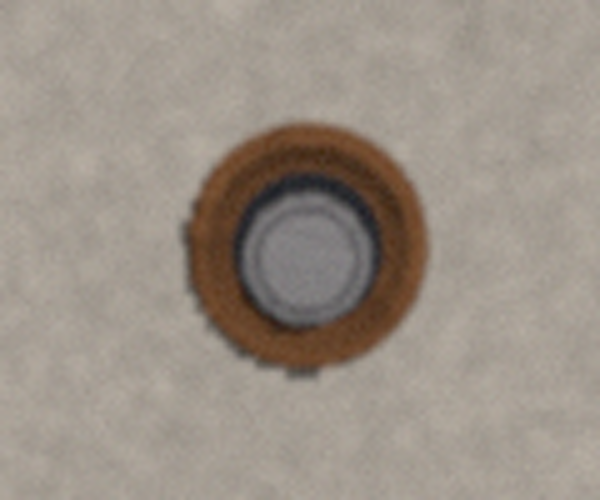

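```bash
python3 - <<'E'
from h import *
env.goto([.53,.284,.19],RD); env.sleep(.2); shot("s100"); P=stacktop("s100",.1245,(.557,.283))
c=P.mean(0); assert abs(c[0]-.5577)<.003 and abs(c[1]-.2835)<.003 and abs(c[2]-.1247)<.002
pick(c[0]-.0005,c[1]+.0003,.1158,40); shot("g100"); held("g100")
i,d,C=load("g100"); p=np.load("pics/g100.npz")["pos"]; P,uu,vv=zseg(d,C,p[2]+.004,p[2]+.014,(250,240,312,305))
print(np.round(P.mean(0)-p,4),np.ptp(P[:,:2],axis=0),len(P))
stacktop("g100",.110,(.557,.283))
E
```

```text
s100 18.32 [0.5304 0.2831 0.19  ] gap 0.998
stack top [0.5575 0.283  0.1249] size [0.0328 0.0326] mid [0.5566 0.2831 0.123 ] 1721
above t 18.66 [0.5568 0.2825 0.159 ] F [-0.99  0.03  0.11] gap 0.997
at t 19.71 [0.5573 0.2834 0.1164] F [ 0.29 -0.44  0.33] gap 0.999
closed t 20.36 [0.5572 0.2834 0.1162] F [-0.13  0.9   2.67] gap 0.363
lift1 t 21.01 [0.5569 0.2833 0.1357] F [-0.16  0.79 -0.75] gap 0.359
lifted t 21.76 [0.5566 0.2831 0.1845] F [ 0.31 -0.23 -0.78] gap 0.355
g100 21.76 [0.5566 0.2831 0.1845] gap 0.355
held rel [ 3.9 -0.5  7.7] [2.1 1.9 9.4] [ 1.4 -0.5  8.2] [ 2.1 -2.9  9.5] [-0.5 -0.5  9.6] [-3.8 -0.5  8.7]
[ 0.0012 -0.0003  0.0087] [0.03337513 0.03088789] 3217
stack top [0.5599 0.2826 0.1104] size [0.039  0.0449] mid [0.5592 0.2828 0.1086] 2338
```

View pics/g100.png

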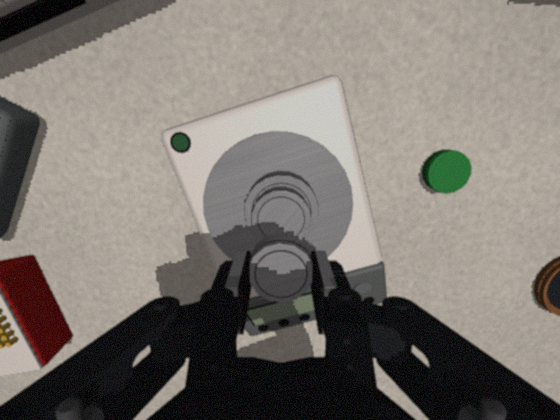

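```bash
cat >> h.py <<'E'
def look(n,x,y,z):
    env.goto([x-.06,y,.17],RD); env.sleep(.15); shot(n)
    i=cv2.imread(f"pics/{n}.png"); u,v=proj(*load(n)[2],[x,y,z]); u,v=int(u),int(v);print(u,v)
    cv2.imwrite(f"pics/{n}c.png",cv2.resize(i[max(0,v-60):v+60,u-70:u+70],None,fx=4.5,fy=4.5,interpolation=cv2.INTER_CUBIC))
    stacktop(n,z,(x,y))
E
python3 - <<'E'
from h import *
x,y=.6116,-.2612
place(x,y,.0158,.0138)
env.let_go(); env.sleep(.2); rep("open")
env.move_l([x,y,.10],max_speed=.12); look("q100",x,y,.0245)
E
```

```text
hover t 25.73 [ 0.6116 -0.2612  0.0179] F [-0.58 -0.15 -1.21] gap 0.36
contact f 3.94 zz 0.0158
down t 27.6 [ 0.6117 -0.2612  0.0161] F [-2.34  1.39  3.32] gap 0.361
open t 28.38 [ 0.6116 -0.2612  0.0158] F [0.08 0.53 0.01] gap 1.002
q100 29.83 [ 0.5513 -0.2607  0.1677] gap 0.997
280 130
stack top [ 0.6116 -0.2616  0.025 ] size [0.033 0.032] mid [ 0.611  -0.2617  0.0241] 1066
```

View pics/q100c.png

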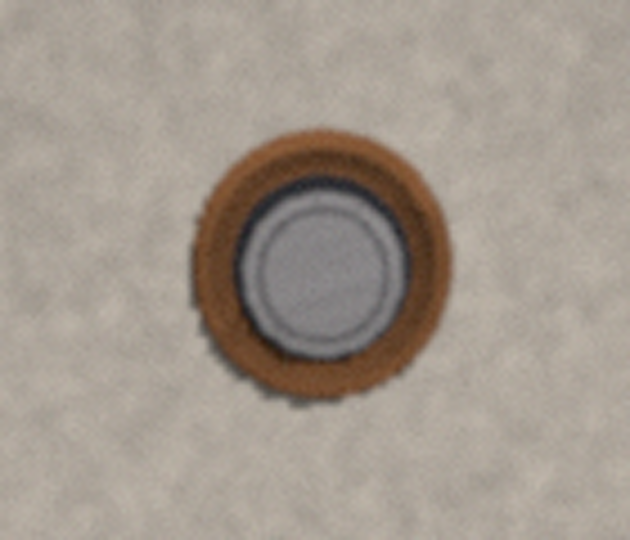

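```bash
python3 - <<'E'
from h import *
env.goto([.52,.283,.18],RD); env.sleep(.2); shot("s200"); P=stacktop("s200",.110,(.557,.283))
c=P.mean(0); assert abs(c[0]-.5577)<.005 and abs(c[1]-.2835)<.004 and abs(c[2]-.110)<.002
assert np.all(abs(np.ptp(P[:,:2],axis=0)-.045)<.003)
pick(c[0]-.0005,c[1]+.0003,.0985,50); shot("g200"); held("g200")
i,d,C=load("g200"); p=np.load("pics/g200.npz")["pos"]; P,uu,vv=zseg(d,C,p[2]+.006,p[2]+.018,(240,235,320,310))
print(np.round(P.mean(0)-p,4),np.ptp(P[:,:2],axis=0),len(P))
E
```

```text
s200 32.05 [0.5203 0.2824 0.1799] gap 0.999
stack top [0.5569 0.2826 0.1105] size [0.0441 0.0448] mid [0.5561 0.2828 0.1095] 3148
above t 32.42 [0.5562 0.2823 0.1418] F [ 0.61 -0.83  1.91] gap 1.005
at t 33.48 [0.5567 0.283  0.0991] F [ 0.56 -0.07 -0.88] gap 1.001
closed t 34.05 [0.5567 0.2831 0.0991] F [0.14 1.05 3.45] gap 0.5
lift1 t 34.7 [0.5564 0.2829 0.1184] F [ 0.41 -0.08 -2.07] gap 0.497
lifted t 35.45 [0.556  0.2827 0.1672] F [ 0.18 -1.04 -2.08] gap 0.501
g200 35.45 [0.556  0.2827 0.1672] gap 0.501
held rel [ 6.1 -0.5 11.7] [ 3.4  1.9 11.7] [ 3.6 -0.5 12.1] [ 3.3 -2.9 11.6] [ 0.2 -0.5 10.9] [-2.2 -0.5 11.5]
[0.0018 0.     0.0114] [0.04131834 0.03912559] 5503
```

View pics/g200.png

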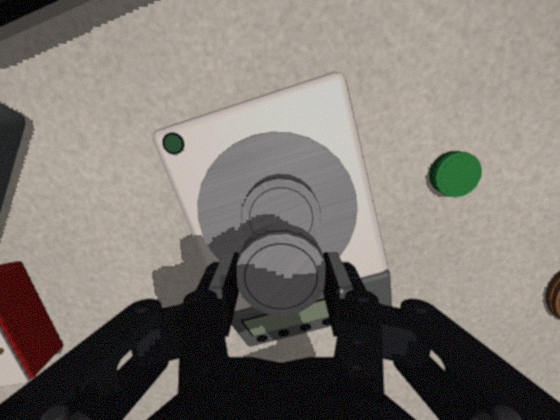

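```bash
python3 - <<'E'
from h import *
x,y=.4392,-.3133
env.goto([.5,.1,.2],RD)
place(x,y,.0147,.0127)
env.let_go(); env.sleep(.2); rep("open")
env.move_l([x,y,.10],max_speed=.12); look("q200",x,y,.026)
E
```

```text
hover t 39.82 [ 0.4392 -0.3133  0.0167] F [ 0.77  0.07 -1.51] gap 0.5
contact f 5.54 zz 0.0147
down t 41.68 [ 0.4393 -0.3133  0.015 ] F [-3.09  2.31  4.81] gap 0.496
open t 42.38 [ 0.4392 -0.3133  0.0147] F [-0.41 -0.33  0.14] gap 1.002
q200 43.85 [ 0.3791 -0.3127  0.1681] gap 1.005
281 130
stack top [ 0.4392 -0.3136  0.0265] size [0.0445 0.0449] mid [ 0.4383 -0.3135  0.0254] 1979
```

View pics/q200c.png

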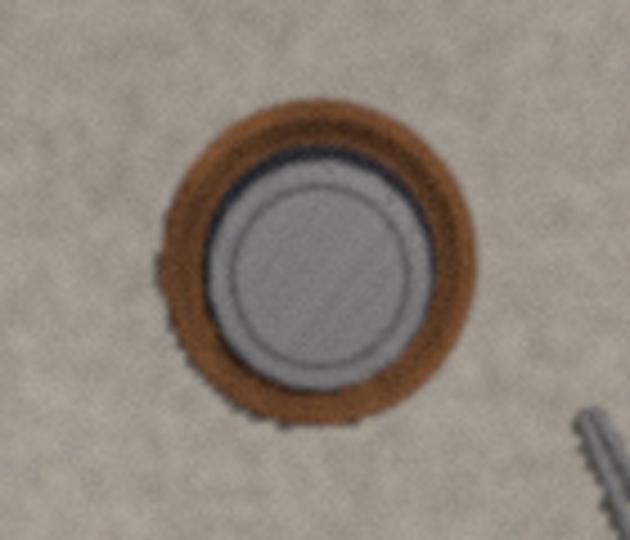

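```bash
python3 - <<'E'
from h import *
env.goto([.51,.282,.17],RD); env.sleep(.2); shot("s500"); P=stacktop("s500",.094,(.557,.283))
c=P.mean(0); assert abs(c[0]-.557)<.006 and abs(c[1]-.283)<.005 and abs(c[2]-.094)<.002
assert np.all(abs(np.ptp(P[:,:2],axis=0)-.06)<.003)
pick(c[0]-.0003,c[1]+.0003,.076,70); shot("g500"); held("g500")
i,d,C=load("g500"); p=np.load("pics/g500.npz")["pos"]; P,uu,vv=zseg(d,C,p[2]+.012,p[2]+.024,(230,225,330,320))
print(np.round(P.mean(0)-p,4),np.ptp(P[:,:2],axis=0),len(P))
E
```

```text
s500 46.28 [0.5103 0.2814 0.17  ] gap 0.998
stack top [0.5576 0.2828 0.0946] size [0.0561 0.0573] mid [0.5565 0.2838 0.0935] 5344Traceback (most recent call last):
  File "<stdin>", line 4, in <module>
AssertionError
```

```bash
sed -i 's/(u-40,v-40,u+40,v+40)/(u-65,max(0,v-65),u+65,v+65)/' h.py; python3 - <<'E'
from h import *
P=stacktop("s500",.094,(.557,.283)); c=P.mean(0)
assert abs(c[0]-.557)<.006 and abs(c[1]-.283)<.005 and abs(c[2]-.094)<.002
assert np.all(abs(np.ptp(P[:,:2],axis=0)-.06)<.003)
pick(c[0]-.0003,c[1]+.0003,.076,70); shot("g500"); held("g500")
i,d,C=load("g500"); p=np.load("pics/g500.npz")["pos"]; P,uu,vv=zseg(d,C,p[2]+.012,p[2]+.024,(230,225,330,320))
print(np.round(P.mean(0)-p,4),np.ptp(P[:,:2],axis=0),len(P))
E
```

```text
stack top [0.5577 0.2823 0.0945] size [0.0596 0.06  ] mid [0.5567 0.2825 0.0935] 5524
above t 46.71 [0.5572 0.282  0.1195] F [-0.86 -0.62  0.01] gap 0.999
at t 47.76 [0.5577 0.2827 0.0766] F [ 0.64  0.68 -0.08] gap 0.999
closed t 48.23 [0.5578 0.2828 0.0769] F [-1.3  -0.51  6.33] gap 0.675
lift1 t 48.88 [0.5573 0.2825 0.0958] F [ 0.06 -0.39 -5.86] gap 0.669
lifted t 49.62 [0.5569 0.2823 0.1447] F [-0.41  0.4  -5.5 ] gap 0.673
g500 49.62 [0.5569 0.2823 0.1447] gap 0.673
held rel [ 9.5 -0.5 18.3] [ 6.6  1.8 17.7] [ 6.9 -0.5 18.2] [ 5.9 -2.8 16.4] [ 4.1 -0.5 17.8] [ 1.4 -0.5 17.6]
[0.0044 0.0001 0.0176] [0.04994304 0.04782883] 9070
```

View pics/g500.png

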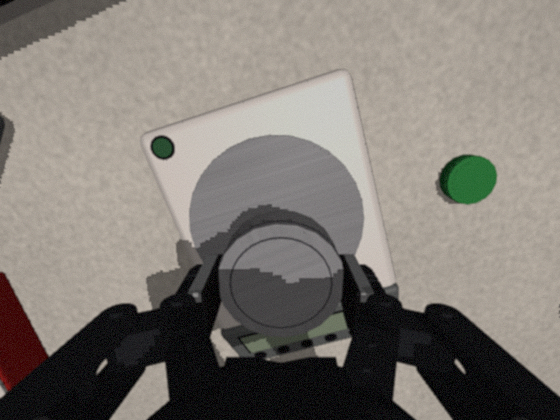

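```bash
python3 - <<'E'
from h import *
x,y=.4366,-.0650
env.move_l([.5569,.2823,.19],max_speed=.1)
env.goto([.5,.1,.2],RD)
place(x,y,.0148,.0118)
env.let_go(); env.sleep(.2); rep("open")
env.move_l([x,y,.10],max_speed=.12); look("q500",x,y,.032)
E
```

```text
hover t 53.84 [ 0.4366 -0.065   0.0168] F [ 0.06 -0.46 -5.3 ] gap 0.673
contact f 2.11 zz 0.0148
down t 55.71 [ 0.4367 -0.065   0.0149] F [-0.48 -0.14 -2.66] gap 0.67
open t 56.31 [ 0.4367 -0.065   0.0149] F [-0.04 -0.02  0.75] gap 1.0
q500 57.77 [ 0.3763 -0.0648  0.1684] gap 0.997
280 130
stack top [ 0.4365 -0.0653  0.0325] size [0.0602 0.0596] mid [ 0.4357 -0.0654  0.0317] 3644
```

View pics/q500c.png

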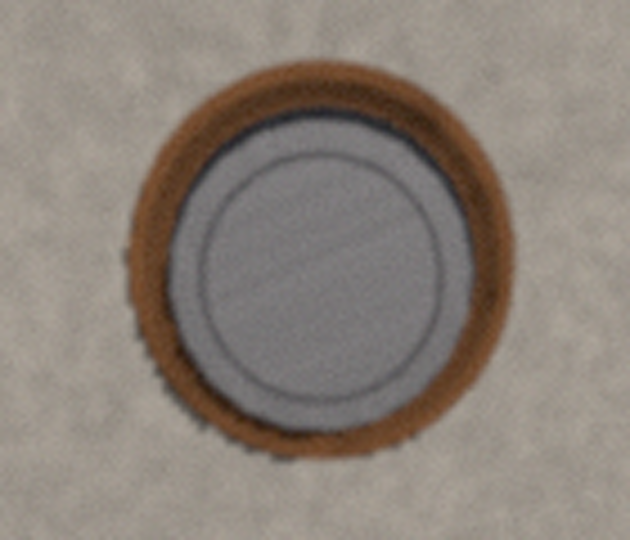

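```bash
python3 - <<'E'
from h import *
env.goto([.42,-.18,.27],RD); env.sleep(.5); shot("fin")
p,d=env.camera("top"); cv2.imwrite("pics/fin_top.png",p[:,:,::-1])
for n,z in (("q50",(.024,.608,-.116)),("q100",(.0245,.612,-.261)),("q200",(.026,.439,-.313)),("q500",(.032,.4365,-.065))):
    P=stacktop(n,z[0],z[1:]); A=np.c_[P[:,:2]-P[:,:2].mean(0),np.ones(len(P))]; s=np.linalg.lstsq(A,P[:,2],rcond=None)[0]; print(n,"tilt deg",np.round(np.degrees(s[:2]),2),"z",round(s[2],4))
E
```

```text
fin 59.0 [ 0.42   -0.1798  0.27  ] gap 1.004
stack top [ 0.6075 -0.116   0.0244] size [0.0235 0.0242] mid [ 0.6074 -0.1162  0.0234] 550
q50 tilt deg [-1.05  0.06] z 0.0244
stack top [ 0.6116 -0.2616  0.025 ] size [0.033 0.032] mid [ 0.611  -0.2617  0.0241] 1066
q100 tilt deg [-0.25 -0.09] z 0.025
stack top [ 0.4392 -0.3136  0.0265] size [0.0445 0.0449] mid [ 0.4383 -0.3135  0.0254] 1979
q200 tilt deg [-0.21 -0.05] z 0.0265
stack top [ 0.4365 -0.0653  0.0326] size [0.0602 0.0596] mid [ 0.4357 -0.0654  0.0317] 3644
q500 tilt deg [-0.12 -0.02] z 0.0326
```

View pics/fin.png

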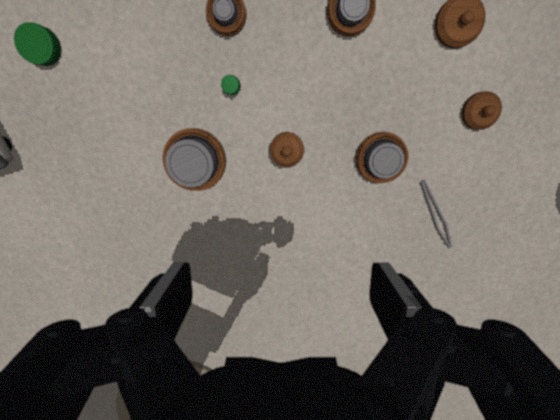

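View pics/fin_top.png

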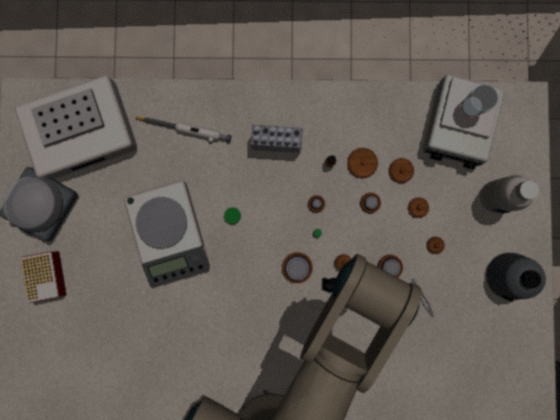

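All four weights are in their pots: in the top view at (297,267), (390,267), (370,203) and (316,204). The pan is empty, the rack at (276,137) hasn't moved, and the gripper is clear of everything.

```bash
python3 - <<'E'
from workcell import env
env.job_done(); print(env.state()["t"])
E
```

```text
the job is handed in; nothing more can be done
the job is handed in; nothing more can be done
```

All four weights are off the balance and in their own pots, and the job was handed in at about 59 s of the 109 s allowed. I took them from the top down (50, 100, 200, then 500 g), lowered each onto the seat floor until the force sensor showed contact, and only then opened the jaws.

- **Position:** the wrist camera put each weight's centre within about 0.7 mm of its seat's centre.
- **Height:** the tops measured 24.4, 25.0, 26.5 and 32.6 mm, against 24, 24.5, 26 and 32 mm expected. All read about 0.5 mm high, and the camera measured the empty seat floors about 0.5 mm high too.
- **Flatness:** the 100, 200 and 500 g weights showed 0.25° of tilt or less. The 50 g fit gave about 1°, which I put down to camera noise on such a small disc. Its height and the close-up show it sitting flat on the floor.
- **Surroundings:** the last top view shows the pan empty and the rack and other items where they were. Every force reading I took was below about 7 N.
- **Disagreements:** the fixed cameras differed from the wrist camera by up to about 2.5 mm in y and 3 mm in height, so I used the wrist camera. One size check stopped the script before the 500 g pick because the search window cut off part of the disc. I widened the window, the size then matched, and I went on.

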